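# Close and clamp the leak-test chamber

## Task

Make the small leak-test chamber ready for a run. First push its front door shut until it snaps home on its roller catch; then push the safety catch under the deck hood fully back, away from the door side, to free the clamp handle, and then swing the handle round to its end stop so that its hooked finger lies in front of the door's lug. Push no harder than needed (about 25 N is plenty, the mechanism is damaged well above that), and leave the bottles and the loose clamp beside the chamber where they are.

Things in the scene. Friction and masses are not known exactly. Their poses are not given: they have to be found in the camera images.
- chamber: Grey metal chamber on a white plinth, fixed to the table, 160 mm deep (x), 170 wide (y), 295 high; origin at the centre of its underside, x from its front to its rear, y to its left, z up; it stands with its front to the robot's right, towards the pump. Coordinates in these notes are in this frame, in mm. Its flat top, the deck, is at z 295; its front face, with the mouth, at x -80.
- hood_edge (a point): Middle of the front edge of the hood's underside (x 39, y -10, z 355). The hood is fixed to the deck's rear over the safety catch: wall at x 72 to 80, thin roof over x 39 to 81, y -75 to 55, z 355 to 362; open in front and at its sides, so a tool must come in slanting from the front, some 40 degrees from vertical.
- door (a joint): Door angle in rad: 0 = shut and seated, 1.1 = wide open; starts at 0.3 to 0.6. Aluminium panel 12 mm thick, 126 wide, z 196 to 284, on a vertical hinge at its right (x -86, y -62); it opens forwards, its left edge (y 66 when shut) is free. Shut, its outer face is at x -92. The hinge is nearly free.
- door_push (a point): Point on the door's outer face to push on, 100 mm from the hinge axis, at z 270; x axis into the door. From 0.08 rad a nub behind the door pushes a sprung roller aside: about 13 N here until 0.035 rad, then the door snaps to 0 and is held. Let go earlier it stays ajar.
- door_lug (a point): Top centre of the steel lug (10 x 16 mm) that stands up from the door's top edge to z 317; at (x -87, y 20) when the door is shut. The handle's hooked finger must end up in front of it. (Mind the room: a thick hose and pipes cross between robot and chamber about 0.56 to 0.64 m above the table, and a cable duct runs behind the chamber.)
- catch (a joint): Travel of the safety catch in m: 0 = forward, handle locked (starts at 0 to 0.003); 0.020 = fully back at its stop. A bent steel slide on the deck that moves straight to the rear (+x), takes about 3 N and stays where it is left. Its tongue stands beside a lug on the handle and blocks the handle until the catch is about 0.012 back.
- catch_tab (a point): Centre of the front face of the catch's upright thumb tab: plate 8 mm thick, 32 wide (y), from the deck up to z 328; point at z 315. At (x 36, y -5) with the catch at 0, (x 56, y -5) fully back, then 17 mm behind the hood's front edge. It moves with the catch. The deck in front of it is bare for 30 mm.
- handle (a joint): Clamp handle angle in rad: 0 = open (starts at 0 to 0.03; locked, it stops at about 0.06), 1.26 = clamped, at its end stop. Turns on a vertical axis at (x -30, y 20), counter-clockwise from above to close, with even friction of 0.12 Nm; stays where left. Its curved finger (z 303 to 312, 74 mm from the axis) sweeps round before the door's lug; an ajar door stops it.
- handle_grip (a point): Centre of the free part of the handle's upright round black grip, a post 16 mm in diameter, 82 mm from the handle's axis, free from z 314 to its top at z 349; point at z 332. At (x -6, y 98) when open, about (x -97, y 67) when clamped: it comes from the left side round to the front.
- solvent_bottle_mid (a point): Half-way up a white squeeze bottle with a red pointed cap, 57 mm in diameter, 151 mm tall, standing loose behind the chamber; leave it alone.
- leak_standard_mid (a point): Half-way up a small pale bottle-shaped reference leak with a green cap, 36 mm in diameter, 100 mm tall, standing loose beside the chamber, on the robot's side; leave it alone.
- kf_clamp_mid (a point): Centre of a small loose metal ring clamp, 51 x 33 x 10 mm, lying on the table off the chamber's front left corner; leave it alone.

How it is judged:
By the outcome, as a careful person would: the job done as asked, in the order asked, and still so for the second after the job is handed in, with the robot touching nothing.
It also fails if it takes over 67 s, if anything falls off the work surface, if the arm or the gripper's body presses on something with over 40 N, if the wrist force passes 120 N, or if a joint passes its speed limit or range.

## Robot

A 6-joint arm with a two-finger parallel gripper is mounted at the origin on a cart in front of the work surface, level with it; the furniture and walls round the work are solid. World frame = base frame: x ahead of the robot, y to its left, z up, the work surface at z = 0. Lengths are in mm, angles in rad, forces in N, time in s.
With the tool pointing down it reaches from about 400 to 825 mm from the base axis. Payload 7 kg.
Tool frame: the origin (TCP) lies at the centre of the arm's flange, where the gripper is bolted on; the fingertips stand 178 mm ahead of it and the grasp point (between the pads) lies 159 mm ahead of it; z points along the fingers, y is the direction in which the jaws open and shut (so a half turn about z gives the same grasp; the last joint's range is limited). The gripper opens to 88 mm and grips with 3 to 60 N. Pads are 19 mm wide; open, the fingers measure 130 mm over their backs; the gripper's body (78 mm by 193 mm) begins 47 mm behind the grasp point.
Start: joints at [-0.92, 0.359, 0.012, 0, -1.224, -0.288], TCP at [239.526, -631.049, 404.661] pointing down, gripper open.
Joint ranges: [-3.07, 3.07], [-1.43, 2.12], [-1.02, 1.25], [-3.03, 1.67], [-3.05, -0], [-3.03, 3.03]. Speed limits (rad/s): [2.39, 2.39, 3.01, 3.14, 3.14, 3.14].

## Interface

Orientations are given as a unit quaternion [x, y, z, w].
In Python, from rig import manip gives the robot as it stands. The module is installed in compiled form; this text tells all that it offers.
- The arm moves only by the tool send_rows, never from a script. Its argument "commands" is a list that holds one entry, the list of rows, each a list of 6 numbers: the shift along the world's x, y, z in mm, then the turn, a rotation vector about the world's x, y, z in rad. In form: [[[x, y, z, wx, wy, wz], ...]]. A call has 1 to 8 rows; each row shifts and turns the commanded pose from where the row before left it; what a row does not reach is not made up. A row lasts 1/8 s, in which the tool goes at most 62.5 mm and 10.7 degrees, less where a joint would pass 70% of its speed; a pose out of reach is approached as far as the arm can. A call is refused whole if a number of a shift passes 62.5 or a number of a turn 0.188, either way. A call with a gripper value outside its range is refused whole. "hand" is the opening, from 0 (shut) to 1 (fully open), set as the call begins (left out, the last holds). The fingers move at their own pace and stop on an object; the grip force is fixed at half the most. Time passes only in rows, so rows that do not move let the fingers close. It gives the time, the measured TCP pose, the force and the opening at its end, in the units of the state.
- manip.get_state(): the state, without advancing time (a new reading comes with each control period).
- manip.read_camera(name): name is "scene" or "top" or "wrist"; returns a dict with "pixels" (480x640x3 uint8, red, green, blue), "range_z" (480x640 float32, mm along the optical axis (not along the pixel's ray), 0 where there is no reading), "fx", "fy", "cx", "cy" (pixels), "camera_from_world" (4x4, takes a point from world to camera coordinates). Camera axes: x right, y down, z forward; pixel columns grow to the right and rows downward; lengths in mm; the calibration is good to about 2 mm. A picture is of the moment at which its call begins.
- manip.close_job(): hands the job in, once; it reports no verdict.
The state is a dict: "time": time; "joint_pos": joint angles; "qvel": joint speeds; "effort": joint torques, N m; "tool_pos": TCP position; "tool_rot": TCP orientation; "force": force on the tool from outside, world axes, zero at the start; "torque": the same for the moment, N m; "gripper_width": finger opening in mm.
Only numpy, scipy, OpenCV 4.12 (cv2) and the standard library are available. Lean on these libraries where they do the work, as an engineer would, in place of code of your own. Each camera call takes 0.05 s, during which the arm holds its last target.

## Working session

There is one attempt and no reset: what is moved stays moved. The work goes in short steps, Python scripts to look and compute and a tool call to move; the robot and the scene stay as the last step left them, time stands still between calls to the robot, and variables do not carry over. Pictures are saved under pics/ and viewed, and the job is handed in when it is done.

Besides the shell and the picture viewer there is one more tool, called after "Emit:" by a JSON object that holds its "fn" and its "kwargs", one argument or row to a line. send_rows: Moves the arm, as the interface text tells. Its arguments: {"type":"object","properties":{"commands":{"type":"array"},"hand":{"type":"number"}},"required":["commands"]}

```bash
mkdir -p pics; ls; python3 - <<'E'
from rig import manip
import cv2,numpy as np
s=manip.get_state()
for k,v in s.items(): print(k,np.round(v,3))
for n in("scene","top","wrist"):
    c=manip.read_camera(n)
    cv2.imwrite(f"pics/{n}0.png",c["pixels"][:,:,::-1])
    np.savez(f"{n}0.npz",**c)
    M=c["camera_from_world"]
    print(n,c["fx"],c["cx"],c["cy"],np.round(np.linalg.inv(M),3).tolist())
E
```

```text
pics
time 0.0
joint_pos [-0.92   0.359  0.011 -0.    -1.224 -0.288]
qvel [ 0.001  0.    -0.001 -0.002 -0.002  0.   ]
effort [ 0.0000e+00 -5.8272e+01  2.9305e+01  6.9970e+00  7.0000e-03 -0.0000e+00]
tool_pos [ 239.459 -630.878  403.727]
tool_rot [-0.18   0.984  0.001 -0.   ]
force [ 0.389  0.206 -0.744]
torque [ 0.026  0.01  -0.032]
gripper_width 87.431
scene 614.7997673204044 317.4511107111384 237.6736046536544 [[-0.529, -0.351, 0.773, -368.291], [-0.848, 0.247, -0.468, 727.736], [-0.027, -0.903, -0.428, 726.148], [0.0, 0.0, 0.0, 1.0]]
top 542.0823763313834 327.9118689452748 230.18163526566187 [[0.012, -0.996, 0.089, 470.891], [-1.0, -0.014, -0.027, 210.684], [0.028, -0.089, -0.996, 1128.724], [0.0, 0.0, 0.0, 1.0]]
wrist 364.3537198564711 311.2413683246353 238.28758035458645 [[-0.354, 0.903, 0.242, 173.751], [0.935, 0.342, 0.092, -656.178], [0.001, 0.259, -0.966, 383.678], [0.0, 0.0, 0.0, 1.0]]
```

View pics/scene0.png

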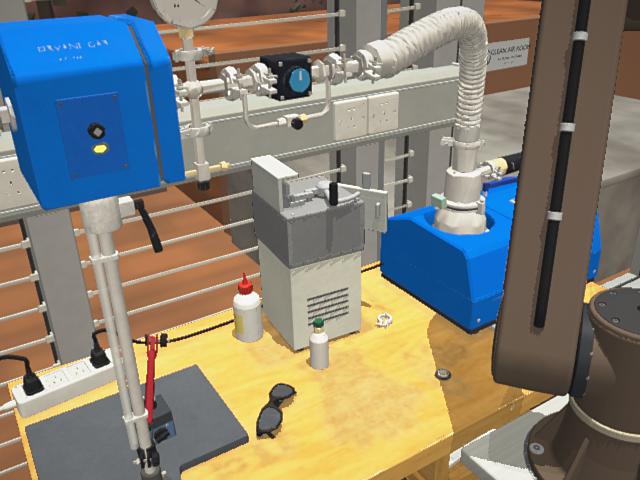

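View pics/top0.png

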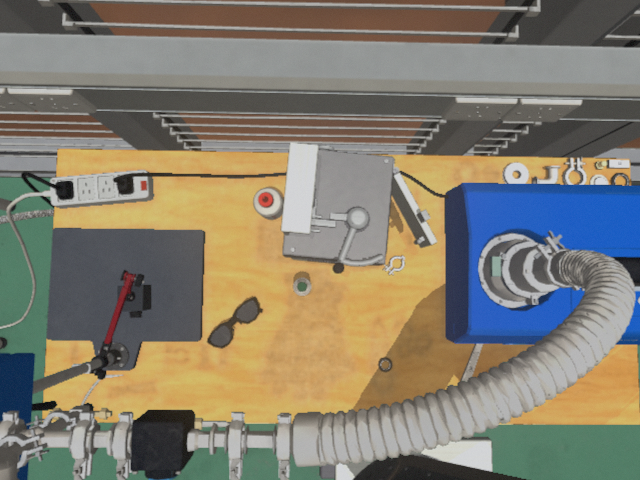

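View pics/wrist0.png

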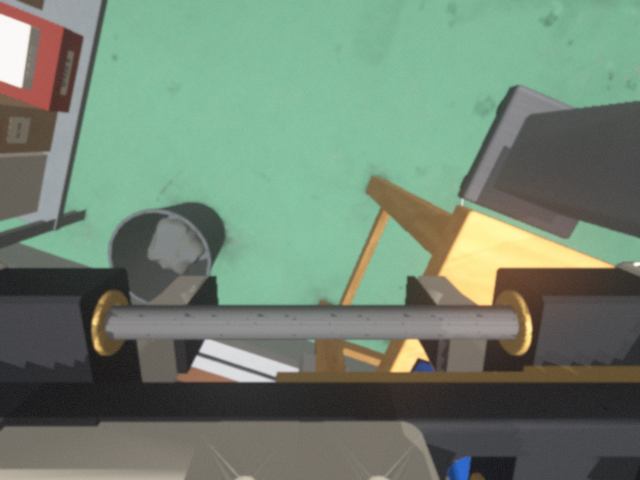

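The scene view shows the chamber near (310,250), with the door ajar at (375,205) and the black grip at (333,193). In the top view the deck spans about (285..395, 150..265). The white hood is on its left, the door runs (395,175) to (430,245), the grip is at (338,268), the hub at (356,218), and the hose crosses at the bottom. Next I'll measure the chamber pose from the depth data.

```bash
cat > h.py <<'E'
import numpy as np,cv2
def load(n): return dict(np.load(n+".npz"))
def cloud(c):
    M=np.linalg.inv(c["camera_from_world"]); z=c["range_z"].astype(float)
    v,u=np.mgrid[0:480,0:640]
    P=np.stack([(u-c["cx"])/c["fx"]*z,(v-c["cy"])/c["fy"]*z,z],-1)@M[:3,:3].T+M[:3,3]
    P[z<=0]=np.nan
    return P
def proj(c,p):
    M=c["camera_from_world"]; q=M[:3,:3]@np.asarray(p,float)+M[:3,3]
    return np.array([c["fx"]*q[0]/q[2]+c["cx"],c["fy"]*q[1]/q[2]+c["cy"]])
E
python3 - <<'E'
from h import *
c=load("top0");P=cloud(c)
roi=np.zeros((480,640),bool);roi[130:290,260:450]=1
for zz in np.arange(280,380,5):
    print(zz,int((roi&(P[...,2]>=zz)&(P[...,2]<zz+5)).sum()),end="; ")
for lo,hi in((288,302),(350,370)):
    m=(roi&(P[...,2]>lo)&(P[...,2]<hi)).astype(np.uint8)
    n,l,st,ce=cv2.connectedComponentsWithStats(m); i=1+np.argmax(st[1:,4]); m=l==i
    pts=P[m]; r=cv2.minAreaRect(pts[:,:2].astype(np.float32)); print("\n",lo,st[i],np.median(pts[:,2]),r,cv2.boxPoints(r).round(1).tolist())
im=c["pixels"][120:300,250:460,::-1]; cv2.imwrite("pics/topcrop.png",cv2.resize(im,None,fx=3.5,fy=3.3,interpolation=cv2.INTER_CUBIC))
s=load("scene0");im=s["pixels"][140:270,240:400,::-1]; cv2.imwrite("pics/scenecrop.png",cv2.resize(im,None,fx=4.5,fy=4.5,interpolation=cv2.INTER_CUBIC))
E
```

```text
280 558; 285 96; 290 5251; 295 2392; 300 117; 305 250; 310 660; 315 286; 320 124; 325 16; 330 4; 335 1; 340 5; 345 80; 350 14; 355 479; 360 2137; 365 3; 370 0; 375 0; 
 288 [ 314  150   79  115 5947] 294.27182493994394 ((584.2620849609375, 153.18887329101562), (119.9534912109375, 170.29615783691406), 85.3317642211914) [[494.5, 100.30000305175781], [664.2000122070312, 86.5], [674.0, 206.0], [504.29998779296875, 219.89999389648438]]

 350 [ 281  143   37   91 2622] 361.2126340960304 ((600.6159057617188, 232.27371215820312), (42.06890869140625, 130.07778930664062), 85.335693359375) [[534.0999755859375, 216.60000610351562], [663.7000122070312, 206.0], [667.0999755859375, 247.89999389648438], [537.5, 258.5]]
```

```bash
sleep 1
```

```text
(no output)
```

View pics/topcrop.png

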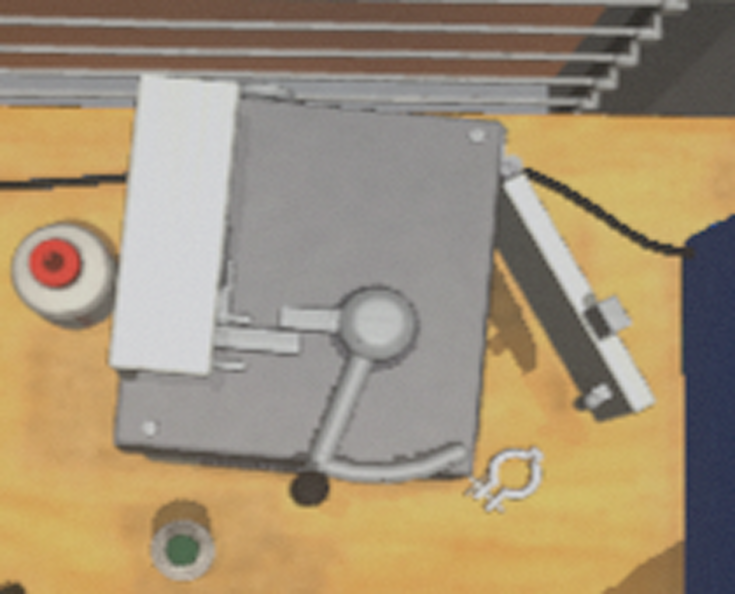

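View pics/scenecrop.png

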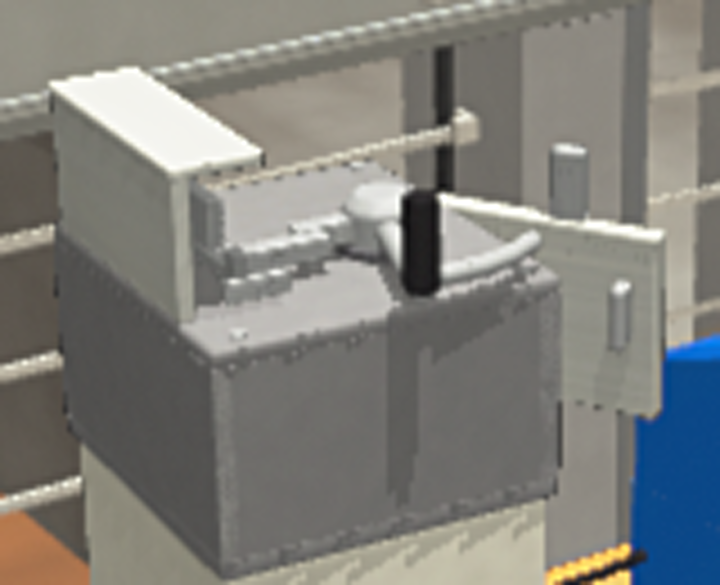

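```bash
cat >> h.py <<'E'
O=np.array([585.9,173.1,0]); a=np.arctan2(.9967,.0817)
ex=np.array([np.cos(a),np.sin(a),0]);ey=np.array([-np.sin(a),np.cos(a),0]);ez=np.array([0,0,1.])
R=np.stack([ex,ey,ez],1)
def W(p): return O+R@np.asarray(p,float)
def C(p): return (np.asarray(p,float)-O)@R
E
python3 - <<'E'
from h import *
c=load("top0");P=cloud(c);Q=C(P)
roi=np.zeros((480,640),bool);roi[130:290,260:450]=1
hsv=cv2.cvtColor(c["pixels"],cv2.COLOR_RGB2HSV)
# door top
m=roi&(P[...,2]>278)&(P[...,2]<290)&(Q[...,0]<-84)
q=Q[m]; print("door",len(q),q.min(0).round(),q.max(0).round())
r=cv2.minAreaRect(q[:,:2].astype(np.float32));print(r); vx,vy,x0,y0=cv2.fitLine(q[:,:2].astype(np.float32),cv2.DIST_L2,0,.01,.01).ravel();print("door ang",np.arctan2(-vx*np.sign(vy),abs(vy)), x0,y0)
m=roi&(P[...,2]>310)&(P[...,2]<322)&(Q[...,0]<-82);q=Q[m];print("lug",len(q),q.mean(0).round(1))
m=roi&(P[...,2]>335)&(P[...,2]<354)&(Q[...,1]>60);q=Q[m];print("grip",len(q),q.mean(0).round(1))
m=roi&(P[...,2]>300)&(P[...,2]<350)&(abs(Q[...,0]+30)<40)&(abs(Q[...,1]-20)<40)
q=Q[m];print("hub",len(q),np.percentile(q,[1,50,99],axis=0).round(1).tolist())
m=roi&(P[...,2]>300)&(P[...,2]<350)&(Q[...,0]>0)&(Q[...,0]<40)&(abs(Q[...,1])<40);q=Q[m];print("catch",len(q));
print(q[np.argsort(q[:,0])][::12].round(0).tolist())
# pump extents, hose per y
m=(P[...,0]>350)&(P[...,0]<760)&(P[...,1]<40)&(P[...,1]>-200)&(P[...,2]>60)
for y in range(40,-260,-20):
    k=(abs(P[...,1]-y)<10)&(P[...,0]>330)&(P[...,0]<760)&(P[...,2]>30); 
    if k.any(): print(y,int(k.sum()),np.percentile(P[k][:,2],[5,50,99]).round(),P[k][:,0].min().round(),P[k][:,0].max().round())
print("hose")
for y in range(500,-400,-50):
    k=(abs(P[...,1]-y)<10)&(P[...,2]>450)&(P[...,0]<600)
    if k.any(): q=P[k]; print(y,q[:,0].min().round(),q[:,0].max().round(),np.percentile(q[:,2],[2,50,99]).round())
s=load("scene0");S=cloud(s)
k=(S[...,0]<420)&(S[...,1]<150)&(S[...,2]>100)
v,u=np.nonzero(k)
for row in range(0,400,40):
    kk=np.nonzero(k[row,480:])[0]+480
    if len(kk): print("arm",row,kk.min(),kk.max(),S[row,kk.min()].round(),S[row,(kk.min()+kk.max())//2].round())
E
```

```text
door 598 [-160.  -71.  278.] [-84.  46. 289.]
((-118.24410247802734, -12.199237823486328), (13.467799186706543, 136.43844604492188), 32.74403762817383)
door ang 0.5712002 -118.550125 -10.877979
lug 76 [-131.1    6.4  315.8]
grip 94 [ -6.5  98.9 347.8]
hub 677 [[-45.6, 5.3, 300.3], [-23.0, 24.4, 315.0], [9.5, 58.9, 322.5]]
catch 334
[[0.0, 24.0, 312.0], [2.0, 17.0, 310.0], [4.0, 34.0, 312.0], [5.0, 35.0, 310.0], [7.0, 20.0, 310.0], [8.0, 24.0, 312.0], [9.0, 25.0, 308.0], [10.0, 30.0, 312.0], [12.0, 33.0, 314.0], [14.0, 27.0, 309.0], [16.0, 31.0, 313.0], [19.0, 34.0, 312.0], [22.0, 37.0, 308.0], [24.0, 30.0, 312.0], [26.0, 37.0, 305.0], [28.0, 33.0, 313.0], [30.0, 31.0, 313.0], [32.0, 28.0, 312.0], [34.0, 22.0, 303.0], [35.0, 28.0, 312.0], [36.0, 19.0, 303.0], [36.0, 30.0, 313.0], [37.0, 37.0, 312.0], [38.0, 0.0, 321.0], [38.0, 10.0, 305.0], [39.0, -10.0, 320.0], [39.0, -14.0, 325.0], [39.0, -3.0, 327.0]]
40 2758 [248. 456. 637.] 335.0 760.0
20 2476 [286. 615. 637.] 346.0 760.0
0 2273 [377. 618. 636.] 354.0 760.0
-20 2261 [369. 611. 633.] 362.0 760.0
-40 2203 [372. 602. 629.] 372.0 760
[... 655 characters left out ...]
24.]
100 314.0 368.0 [608. 627. 633.]
50 332.0 389.0 [612. 632. 638.]
0 231.0 414.0 [605. 630. 636.]
-50 380.0 448.0 [583. 616. 626.]
-100 413.0 487.0 [495. 574. 600.]
-150 468.0 510.0 [457. 497. 537.]
arm 0 542 639 [224.   4. 652.] [152.   2. 656.]
arm 40 480 621 [403. -72. 576.] [182.  31. 607.]
arm 80 531 615 [200.  36. 554.] [134.  37. 564.]
arm 120 526 609 [186.  53. 504.] [122.  53. 517.]
arm 160 520 603 [178.  66. 452.] [111.  68. 470.]
arm 200 515 598 [163.  84. 401.] [ 98.  84. 422.]
arm 240 480 600 [ 400. -114.  192.] [105.  95. 366.]
arm 280 480 586 [366. -87. 126.] [ 96. 111. 314.]
arm 320 496 639 [136. 126. 235.] [ 48.  93. 270.]
arm 360 491 639 [127. 139. 176.] [ 32. 107. 221.]
```

Emit:
{"fn": "send_rows", "kwargs": {
  "commands": [
    [[0, 0, 40, 0, 0, 0], [0, 0, 45, 0, 0, 0.1], [0, 0, 45, 0, 0, 0.15], [0, 0, 45, 0, 0, 0.15], [20, 0, 30, 0, 0, 0.15], [30, 20, 0, 0, 0, 0.1]]
  ],
  "hand": 0
}}

```text
time: 0.9
tool_pos: [289.3, -611.7, 611.9]
tool_rot: [-0.486, 0.874, -0.002, 0.0]
force: [1.6, -0.5, -2.3]
gripper_width: 32.9
```

```bash
cat > st.py <<'E'
from rig import manip
from h import *
import json
from scipy.spatial.transform import Rotation as Ro
def st(tag=""):
    s=manip.get_state(); 
    open("log.txt","a").write(json.dumps({k:np.asarray(v).tolist() for k,v in s.items()})+"\n")
    A=Ro.from_quat(s["tool_rot"]).as_matrix(); tip=np.array(s["tool_pos"])+178*A[:,2]
    print("t",round(float(s["time"]),3),"j",np.round(s["joint_pos"],3),"tcp",np.round(s["tool_pos"],1),"F",np.round(s["force"],1),"w",round(float(s["gripper_width"]),1))
    print("tipC",C(tip).round(1),"zC",(A[:,2]@R).round(3),"yC",(A[:,1]@R).round(3))
    return s
if __name__=="__main__": st()
E
python3 st.py
```

```text
t 0.9 j [-8.410e-01  3.150e-01  4.030e-01  1.000e-03 -1.656e+00  2.850e-01] tcp [ 289.3 -611.7  611.9] F [ 1.6 -0.5 -2.3] w 32.9
tipC [-806.9  231.2  433.9] zC [-0.003 -0.002 -1.   ] yC [ 0.457  0.89  -0.003]
```

Emit:
{"fn": "send_rows", "kwargs": {
  "commands": [
    [[35, 30, 5, 0, 0, 0.05], [40, 38, 5, 0, 0, 0.05], [40, 42, 5, 0, 0, 0.05], [40, 42, 5, 0, 0, 0.05], [40, 42, 5, 0, 0, 0.05], [38, 45, 5, 0, 0, 0.05], [35, 45, 5, 0, 0, 0.05], [30, 45, 5, 0, 0, 0.05]]
  ]
}}

```text
time: 1.9
tool_pos: [588.7, -280.3, 649.2]
tool_rot: [-0.65, 0.76, 0.0, -0.0]
force: [1.6, -0.6, 0.9]
gripper_width: 0.8
```

```bash
python3 st.py
```

```text
t 1.9 j [-0.146  0.279  0.434 -0.    -1.728 -0.01 ] tcp [ 588.7 -280.3  649.2] F [ 1.6 -0.6  0.9] w 0.8
tipC [-451.6  -39.7  471.2] zC [ 0.     0.001 -1.   ] yC [0.074 0.997 0.001]
```

```bash
python3 - <<'E'
from h import *
from rig import manip
for n in("scene","top"):
    c=manip.read_camera(n);cv2.imwrite(f"pics/{n}1.png",c["pixels"][:,:,::-1]);np.savez(f"{n}1.npz",**c)
E
```

```text
(no output)
```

View pics/scene1.png

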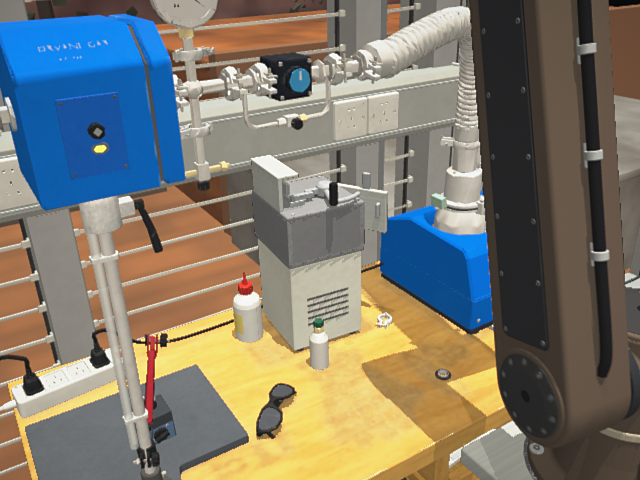

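View pics/top1.png

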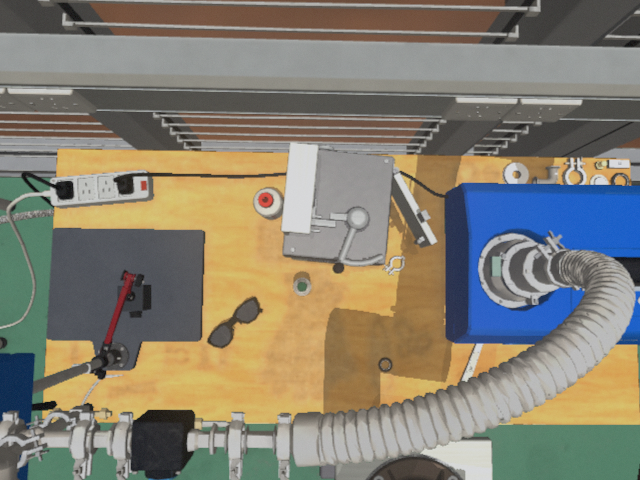

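```bash
python3 - <<'E'
from h import *
s=load("scene1");S=cloud(s)
for u,v in((525,395),(520,370),(500,200),(560,200),(500,50),(580,50),(540,10),(620,100),(620,300)): print(u,v,S[v,u].round())
h=np.array([np.cos(-.146),np.sin(-.146),0]);r=np.array([h[1],-h[0],0])
print("in plane (along,right,z):")
for u,v in((525,395),(500,200),(540,200),(580,200),(630,120),(635,60)): print(u,v,(S[v,u]@h).round(),(S[v,u]@r).round(),S[v,u,2].round())
c=load("top1");P=cloud(c)
k=(P[...,2]>650);print(k.sum(),[P[k][:,i].min().round() for i in range(3)] if k.any() else "",)
print(P[470,415])
E
```

```text
525 395 [ 27. 186. 203.]
520 370 [ 44. 180. 228.]
500 200 [118. 166. 435.]
560 200 [ 33. 167. 463.]
500 50 [146. 162. 612.]
580 50 [ 63. 130. 618.]
540 10 [ 94. 164. 659.]
620 100 [ 1945. -2958.  -211.]
620 300 [-18.  96. 335.]
in plane (along,right,z):
525 395 -1.0 -188.0 203.0
500 200 93.0 -182.0 435.0
540 200 29.0 -179.0 458.0
580 200 6.0 -142.0 459.0
630 120 1986.0 2318.0 -214.0
635 60 nan nan nan
543 [np.float64(304.0), np.float64(-5.0), np.float64(656.0)]
[92.53290208  1.15692401 12.3785063 ]
```

```bash
python3 - <<'E'
from h import *
P=np.concatenate([cloud(load("top1")).reshape(-1,3),cloud(load("scene1")).reshape(-1,3)])
P=P[~np.isnan(P[:,0])]
print("max z; rows x, cols y", list(range(80,-260,-20)))
for x in range(340,680,20):
    row=[]
    for y in range(80,-260,-20):
        k=(abs(P[:,0]-x)<10)&(abs(P[:,1]-y)<10)
        row.append(int(P[k,2].max()) if k.any() else -1)
    print(x,row)
E
```

```text
max z; rows x, cols y [80, 60, 40, 20, 0, -20, -40, -60, -80, -100, -120, -140, -160, -180, -200, -220, -240]
340 [636, 636, 635, 630, 774, 4, 4, 5, 47, 5, 12, 12, 79, 3, 5, 5, 4]
360 [636, 638, 640, 638, 769, 628, 4, 156, 153, 157, 151, 152, 153, 152, 154, 92, -1]
380 [629, 632, 638, 638, 637, 633, 630, 614, 190, 191, 190, 191, 190, 191, 191, -1, -1]
400 [3, 5, 623, 634, 634, 634, 630, 623, 612, 194, 194, 194, 194, 195, 195, 195, -1]
420 [4, 3, 5, 4, 619, 626, 627, 622, 615, 602, 195, 194, 196, 196, 198, 196, 197]
440 [4, 6, 4, 5, 6, 4, 610, 614, 611, 599, 582, 258, 257, 214, 196, 196, 200]
460 [4, 5, 3, 6, 4, 3, 5, 585, 595, 592, 581, 554, 403, 307, 197, 284, 200]
480 [4, 14, 14, 4, 4, 5, 5, 200, 264, 570, 563, 553, 401, 310, 301, -1, -1]
500 [4, 13, 13, 13, 7, 3, 4, 201, 264, 367, 529, 521, 487, -1, 299, -1, -1]
520 [3, 10, 253, 285, 5, 5, 4, 202, 260, 370, 371, 448, 367, -1, -1, 300, 202]
540 [2, 3, 285, 286, 4, 4, 4, 202, 204, 203, 371, 370, 248, 201, 199, 203, 204]
560 [-1, 284, 319, 284, 4, 3, 4, 202, 202, 200, 200, 200, 197, 201, 201, 200, 200]
580 [-1, 303, 319, 5, 3, 4, 2, 195, 194, 195, 196, 194, 195, 196, 194, 193, 195]
600 [286, 286, 283, 4, 4, 2, 4, 187, 188, 187, 188, 187, 189, 187, 189, 188, 189]
620 [290, 287, 5, 5, 3, 4, 5, 180, 181, 180, 180, 181, 182, 180, 181, 180, 180]
640 [297, 0, 3, -1, 3, 50, 57, 171, 173, 171, 171, 172, 172, 171, 171, 171, 172]
660 [295, -1, -1, 3, 38, 48, 48, 147, 147, 146, 147, -1, 145, 147, 148, 146, 148]
```

Emit:
{"fn": "send_rows", "kwargs": {
  "commands": [
    [[18, 40, 0, 0, 0, 0.02], [10, 45, 0, 0, 0, 0.02], [5, 45, 0, 0, 0, 0.02], [0, 45, 0, 0, 0, 0.014], [-10, 45, 0, 0, 0, 0], [-15, 35, 0, 0, 0, 0], [-15, 15, -10, 0, 0, 0]]
  ]
}}

```text
time: 2.88
tool_pos: [580.0, -10.6, 639.8]
tool_rot: [-0.677, 0.736, -0.0, 0.0]
force: [0.2, -0.1, -0.6]
gripper_width: 0.6
```

```bash
python3 st.py; python3 - <<'E'
from h import *
from rig import manip
for n in("scene","top"):
    c=manip.read_camera(n);cv2.imwrite(f"pics/{n}2.png",c["pixels"][:,:,::-1]);np.savez(f"{n}2.npz",**c)
E
```

```text
t 2.875 j [ 0.319  0.143  0.242 -0.    -1.668 -0.401] tcp [580.  -10.6 639.8] F [ 0.2 -0.1 -0.6] w 0.6
tipC [-183.5   -9.3  461.8] zC [ 0.    -0.001 -1.   ] yC [ 0.001  1.    -0.001]
```

View pics/scene2.png

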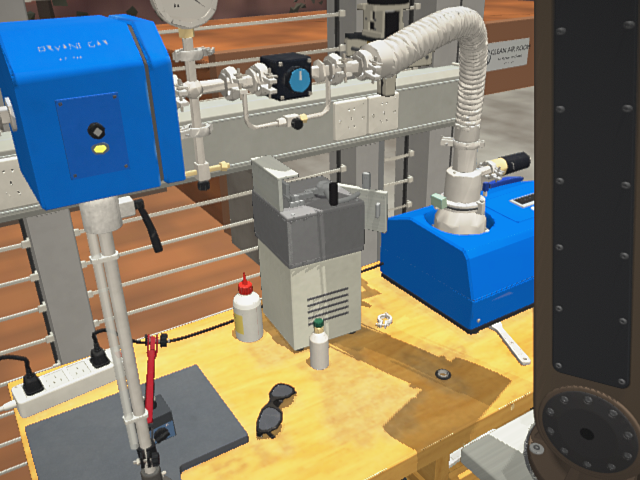

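View pics/top2.png

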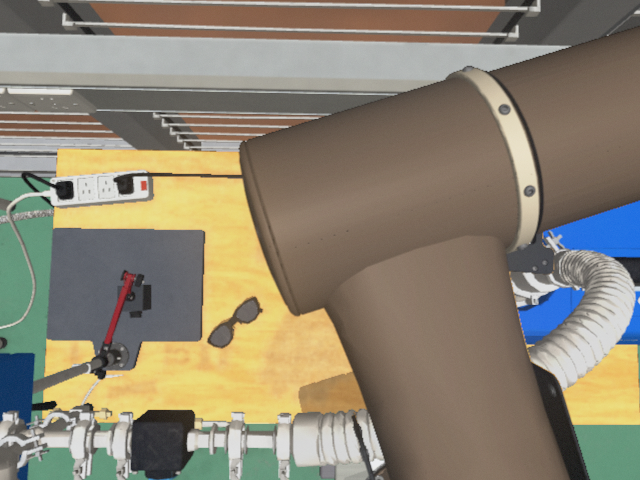

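```bash
python3 - <<'E'
from h import *
c=load("top2");P=cloud(c)
h=np.array([np.cos(.319),np.sin(.319),0]);r=np.array([h[1],-h[0],0])
k=(P[...,2]>660)
A=P@h;B=P@r;Z=P[...,2]
for a_ in range(180,720,30):
    m=k&(abs(A-a_)<6)
    if m.any():
        print(a_,"right",B[m].min().round(),B[m].max().round(),"z",Z[m].max().round(), "at right",B[m][Z[m].argmax()].round())
for b in range(-150,420,40):
    m=k&(abs(B-b)<6)&(A>350)
    if m.any(): print("cyl right",b,"along",A[m].min().round(),A[m].max().round(),"zmax",Z[m].max().round(),"at",A[m][Z[m].argmax()].round())
E
```

```text
360 right 49.0 50.0 z 824.0 at right 50.0
390 right 13.0 52.0 z 873.0 at right 16.0
420 right -56.0 52.0 z 876.0 at right -2.0
450 right -334.0 41.0 z 876.0 at right -2.0
480 right -49.0 45.0 z 875.0 at right -3.0
510 right -71.0 120.0 z 881.0 at right 51.0
540 right -72.0 119.0 z 891.0 at right 53.0
570 right -72.0 137.0 z 887.0 at right 51.0
600 right 50.0 54.0 z 854.0 at right 52.0
cyl right -70 along 497.0 592.0 zmax 889.0 at 548.0
cyl right -30 along 408.0 592.0 zmax 889.0 at 543.0
cyl right 10 along 395.0 593.0 zmax 889.0 at 549.0
cyl right 50 along 366.0 596.0 zmax 891.0 at 545.0
cyl right 90 along 500.0 590.0 zmax 886.0 at 543.0
cyl right 130 along 500.0 590.0 zmax 883.0 at 560.0
```

The scene view shows the chamber unchanged. The top view shows the arm's forearm (px 350-560, 250-480) passing over the hose, with the wide wrist cylinder across the chamber. From the depth data, the forearm radius is about 54 mm, and it should clear the hose by roughly 12 mm at door height. I'll descend in front of the door.

Emit:
{"fn": "send_rows", "kwargs": {
  "commands": [
    [[-20, -3, 0, 0, 0, 0], [-21, -2, -10, 0, 0, 0], [0, 0, -35, 0, 0, 0], [0, 0, -40, 0, 0, 0], [0, 0, -40, 0, 0, 0], [0, 0, -35, 0, 0, 0], [0, 0, -20, 0, 0, 0]]
  ]
}}

```text
time: 3.85
tool_pos: [539.4, -17.8, 457.7]
tool_rot: [-0.676, 0.736, 0.001, -0.001]
force: [0.3, 0.1, 0.8]
gripper_width: 0.2
```

```bash
python3 st.py; python3 - <<'E'
from h import *
from rig import manip
for n in("scene",):
    c=manip.read_camera(n);np.savez(f"{n}3.npz",**c);im=c["pixels"][100:300,220:480,::-1];cv2.imwrite(f"pics/{n}3.png",cv2.resize(im,None,fx=3,fy=3))
E
```

```text
t 3.85 j [ 0.33   0.105 -0.201 -0.    -1.268 -0.415] tcp [539.4 -17.8 457.7] F [0.3 0.1 0.8] w 0.2
tipC [-194.2   31.2  279.7] zC [-0.001  0.002 -1.   ] yC [0.003 1.    0.002]
```

View pics/scene3.png

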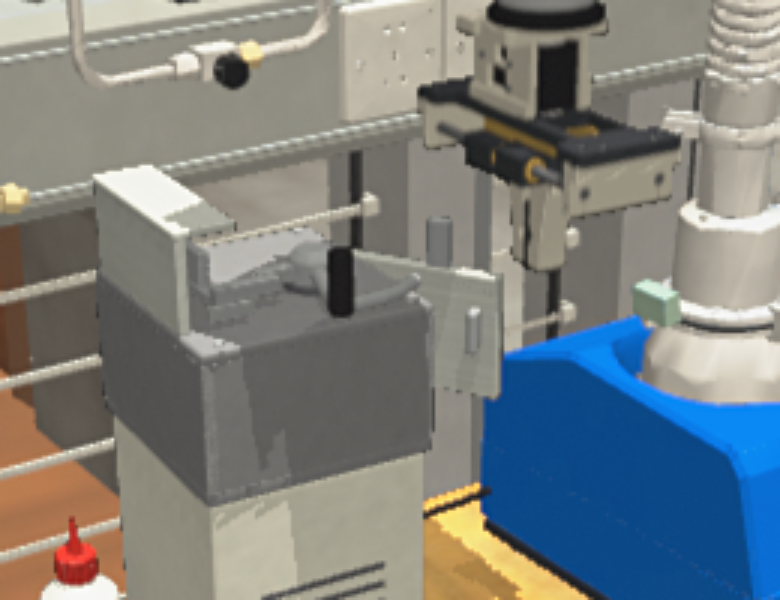

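Emit:
{"fn": "send_rows", "kwargs": {
  "commands": [
    [[0, 0, -12, 0, 0, 0], [1, 11, 0, 0, 0, 0], [1, 12, 0, 0, 0, 0], [1, 12, 0, 0, 0, 0], [1, 12, 0, 0, 0, 0], [1, 12, 0, 0, 0, 0], [1, 11, 0, 0, 0, 0], [0, 8, 0, 0, 0, 0]]
  ]
}}

```text
time: 4.9
tool_pos: [545.6, 61.8, 447.6]
tool_rot: [-0.677, 0.736, 0.0, -0.0]
force: [-0.1, -1.5, -0.2]
gripper_width: 0.2
```

```bash
python3 st.py
```

```text
t 4.9 j [ 0.47   0.125 -0.2   -0.    -1.246 -0.553] tcp [545.6  61.8 447.6] F [-0.1 -1.5 -0.2] w 0.2
tipC [-114.3   31.1  269.6] zC [-0.  0. -1.] yC [0.002 1.    0.   ]
```

Emit:
{"fn": "send_rows", "kwargs": {
  "commands": [
    [[0, 2, 0, 0, 0, 0], [0, 2, 0, 0, 0, 0], [0, 1.5, 0, 0, 0, 0], [0, 0, 0, 0, 0, 0]]
  ]
}}

```text
time: 5.4
tool_pos: [545.5, 65.3, 447.7]
tool_rot: [-0.677, 0.736, -0.001, -0.001]
force: [0.3, -7.3, 0.4]
gripper_width: 0.4
```

```bash
python3 st.py
```

```text
t 5.4 j [ 0.476  0.126 -0.2    0.002 -1.247 -0.562] tcp [545.5  65.3 447.7] F [ 0.3 -7.3  0.4] w 0.4
tipC [-111.2   31.5  269.7] zC [-0.002  0.    -1.   ] yC [0.003 1.    0.   ]
```

Emit:
{"fn": "send_rows", "kwargs": {
  "commands": [
    [[0, 1.5, 0, 0, 0, 0], [0, 1.5, 0, 0, 0, 0], [0, 0, 0, 0, 0, 0]]
  ]
}}

```text
time: 5.78
tool_pos: [545.6, 69.8, 447.7]
tool_rot: [-0.677, 0.736, 0.0, 0.0]
force: [0.1, 0.4, 0.2]
gripper_width: 0.6
```

```bash
python3 st.py
```

```text
t 5.775 j [ 0.483  0.127 -0.198 -0.    -1.246 -0.567] tcp [545.6  69.8 447.7] F [0.1 0.4 0.2] w 0.6
tipC [-106.2   31.7  269.7] zC [ 0.001 -0.    -1.   ] yC [ 0.002  1.    -0.   ]
```

Emit:
{"fn": "send_rows", "kwargs": {
  "commands": [
    [[0, 1.5, 0, 0, 0, 0], [0, 1, 0, 0, 0, 0], [0, 0, 0, 0, 0, 0]]
  ]
}}

```text
time: 6.15
tool_pos: [545.6, 71.8, 447.7]
tool_rot: [-0.677, 0.736, -0.0, -0.0]
force: [1.4, -2.0, 0.4]
gripper_width: -0.0
```

```bash
python3 st.py
```

```text
t 6.15 j [ 4.870e-01  1.270e-01 -1.980e-01  1.000e-03 -1.246e+00 -5.710e-01] tcp [545.6  71.8 447.7] F [ 1.4 -2.   0.4] w -0.0
tipC [-104.3   31.9  269.7] zC [-0.001 -0.    -1.   ] yC [ 0.002  1.    -0.   ]
```

Emit:
{"fn": "send_rows", "kwargs": {
  "commands": [
    [[0, 1, 0, 0, 0, 0], [0, 1, 0, 0, 0, 0], [0, 0, 0, 0, 0, 0]]
  ]
}}

```text
time: 6.52
tool_pos: [545.6, 72.4, 447.7]
tool_rot: [-0.676, 0.736, -0.001, -0.001]
force: [3.0, -11.3, -1.1]
gripper_width: 0.4
```

```bash
python3 st.py
```

```text
t 6.525 j [ 0.489  0.128 -0.198  0.003 -1.247 -0.575] tcp [545.6  72.4 447.7] F [  3.  -11.3  -1.1] w 0.4
tipC [-104.2   32.   269.7] zC [-0.003  0.    -1.   ] yC [0.003 1.    0.   ]
```

Emit:
{"fn": "send_rows", "kwargs": {
  "commands": [
    [[-2, -20, 0, 0, 0, 0], [-2, -25, 0, 0, 0, 0], [0, 0, 30, 0, 0, 0], [0, 0, 45, 0, 0, 0], [0, 0, 45, 0, 0, 0], [0, 0, 30, 0, 0, 0], [0, 0, 0, 0, 0, 0]]
  ]
}}

```text
time: 7.4
tool_pos: [541.3, 28.4, 600.4]
tool_rot: [-0.677, 0.736, -0.001, 0.003]
force: [0.1, -0.4, 0.0]
gripper_width: 0.4
```

```bash
python3 st.py; python3 - <<'E'
from h import *
from rig import manip
for n in("scene",):
    c=manip.read_camera(n);np.savez(f"{n}4.npz",**c);im=c["pixels"][100:300,220:480,::-1];cv2.imwrite(f"pics/{n}4.png",cv2.resize(im,None,fx=3,fy=3))
E
```

```text
t 7.4 j [ 0.414  0.07   0.074 -0.    -1.569 -0.498] tcp [541.3  28.4 600.4] F [ 0.1 -0.4  0. ] w 0.4
tipC [-147.4   31.8  422.4] zC [ 0.003 -0.005 -1.   ] yC [ 0.002  1.    -0.005]
```

View pics/scene4.png

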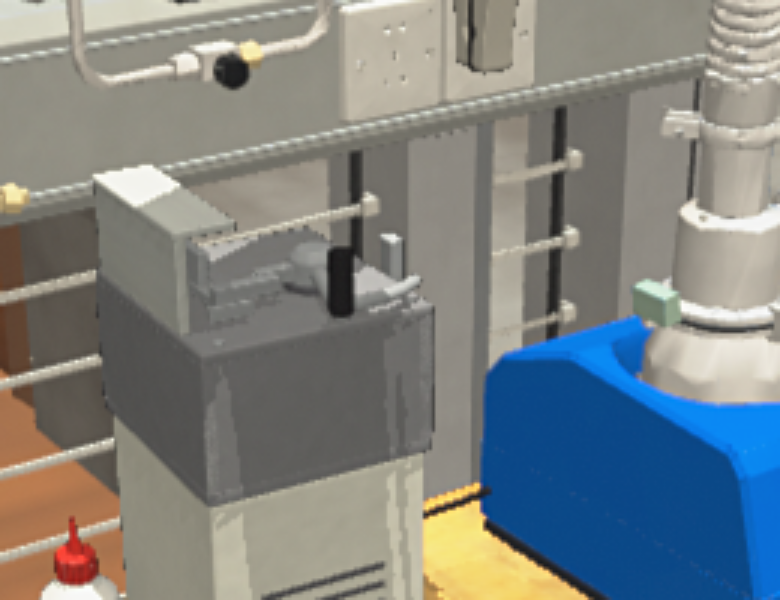

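The picture shows the door shut flush, with its lug standing at (390,255). Next I'll tilt the tool.

Emit:
{"fn": "send_rows", "kwargs": {
  "commands": [
    [[5, 5, 0, 0.1, -0.008, 0], [7, 7, 0, 0.1, -0.008, 0], [8, 8, 0, 0.1, -0.008, 0], [8, 8, 0, 0.1, -0.008, 0], [8, 8, 0, 0.1, -0.008, 0], [8, 7, 0, 0.1, -0.008, 0], [8, 7, 0, 0.096, -0.008, 0], [0, 0, 0, 0, 0, 0]]
  ]
}}

```text
time: 8.45
tool_pos: [594.0, 78.2, 595.9]
tool_rot: [-0.635, 0.693, 0.233, 0.25]
force: [-1.0, 0.4, 0.0]
gripper_width: 0.6
```

```bash
python3 st.py
```

```text
t 8.45 j [ 0.174  0.15   0.309 -0.672 -1.534 -0.303] tcp [594.   78.2 595.9] F [-1.   0.4  0. ] w 0.6
tipC [ 20.5 -15.5 459.6] zC [ 0.643  0.002 -0.766] yC [0.003 1.    0.005]
```

```bash
python3 - <<'E'
from h import *
from rig import manip
c=manip.read_camera("wrist");np.savez("wrist5.npz",**c);im=c["pixels"][:,:,::-1].copy()
for p in((36,-5,315),(36,-21,328),(36,11,328),(39,-75,355),(39,55,355),(-6,98,349),(-87,20,317),(-30,20,322)):
    u=proj(c,W(p)); print(p,u.round()); cv2.circle(im,tuple(int(x) for x in u),3,(0,0,255),1)
cv2.imwrite("pics/wrist5.png",im)
E
```

```text
(36, -5, 315) [324. 125.]
(36, -21, 328) [302. 137.]
(36, 11, 328) [347. 137.]
(39, -75, 355) [222. 168.]
(39, 55, 355) [414. 166.]
(-6, 98, 349) [503. 102.]
(-87, 20, 317) [386. -97.]
(-30, 20, 322) [371.  38.]
```

View pics/wrist5.png

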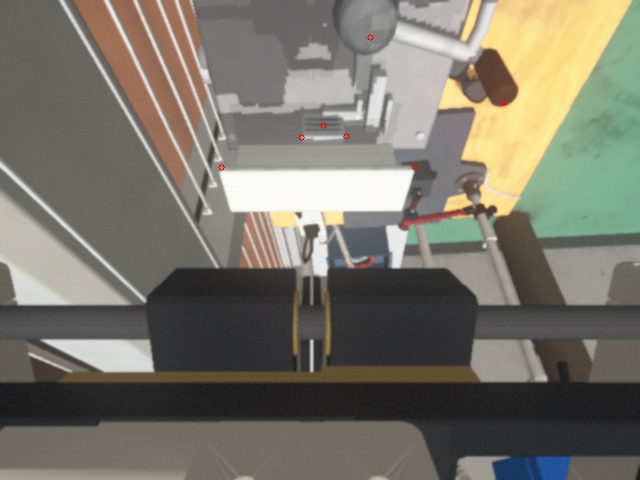

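The wrist view agrees with the model: the hood's front edge corners (222,168) and (414,166), the tab (302..347,137) and the grip (503,102) all land on their features. Descending in front of the tab.

Emit:
{"fn": "send_rows", "kwargs": {
  "commands": [
    [[0, 0, -25, 0, 0, 0], [0, 0, -35, 0, 0, 0], [0, 0, -35, 0, 0, 0], [0, 0, -30, 0, 0, 0], [0, 0, -10, 0, 0, 0], [0, 0, 0, 0, 0, 0]]
  ]
}}

```text
time: 9.25
tool_pos: [593.4, 79.0, 462.6]
tool_rot: [-0.636, 0.692, 0.232, 0.25]
force: [0.1, 0.7, -0.5]
gripper_width: 0.6
```

```bash
python3 st.py
```

```text
t 9.25 j [ 0.171  0.199  0.09  -0.696 -1.328 -0.127] tcp [593.4  79.  462.6] F [ 0.1  0.7 -0.5] w 0.6
tipC [ 21.1 -14.9 326.2] zC [ 0.642  0.002 -0.767] yC [0.001 1.    0.003]
```

Emit:
{"fn": "send_rows", "kwargs": {
  "commands": [
    [[0, 0, -10, 0, 0, 0], [0, 0, -6, 0, 0, 0], [0, 0, 0, 0, 0, 0]]
  ]
}}

```text
time: 9.62
tool_pos: [593.5, 78.9, 446.3]
tool_rot: [-0.636, 0.692, 0.233, 0.251]
force: [0.3, 0.6, -0.3]
gripper_width: 0.0
```

```bash
python3 st.py; python3 - <<'E'
from h import *
from rig import manip
for n in("scene",):
    c=manip.read_camera(n);np.savez(f"{n}6.npz",**c);im=c["pixels"][100:300,220:480,::-1];cv2.imwrite(f"pics/{n}6.png",cv2.resize(im,None,fx=3,fy=3))
E
```

```text
t 9.625 j [ 0.169  0.209  0.069 -0.702 -1.304 -0.104] tcp [593.5  78.9 446.3] F [ 0.3  0.6 -0.3] w 0.0
tipC [ 21.2 -15.  310. ] zC [ 0.643  0.001 -0.766] yC [0.001 1.    0.003]
```

View pics/scene6.png

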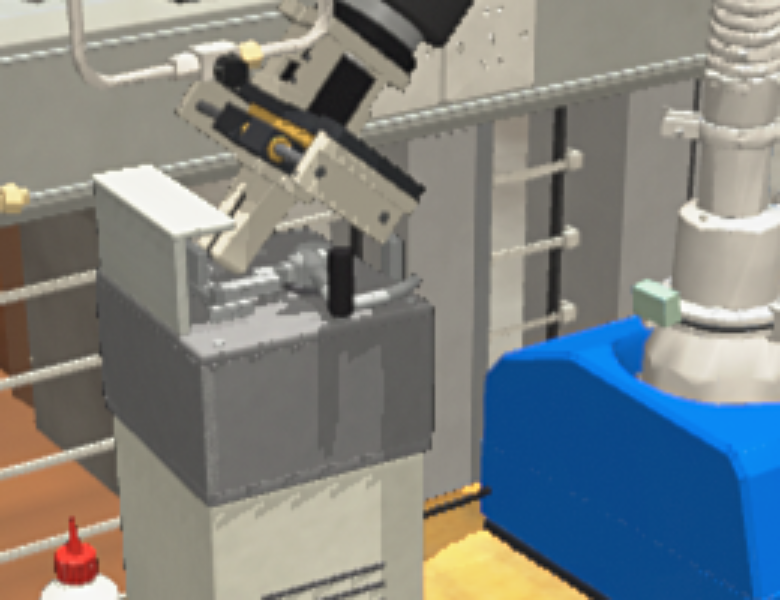

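Emit:
{"fn": "send_rows", "kwargs": {
  "commands": [
    [[0.3, 3, 0, 0, 0, 0], [0.2, 3, 0, 0, 0, 0], [0.2, 3, 0, 0, 0, 0], [0.2, 3, 0, 0, 0, 0], [0.2, 3, 0, 0, 0, 0], [0.3, 3, 0, 0, 0, 0], [0, 0, 0, 0, 0, 0]]
  ]
}}

```text
time: 10.55
tool_pos: [595.0, 97.2, 446.7]
tool_rot: [-0.636, 0.692, 0.232, 0.251]
force: [-0.1, -1.7, 0.8]
gripper_width: 0.2
```

```bash
python3 st.py
```

```text
t 10.55 j [ 0.2    0.21   0.069 -0.7   -1.283 -0.129] tcp [595.   97.2 446.7] F [-0.1 -1.7  0.8] w 0.2
tipC [ 39.6 -15.  310.4] zC [ 0.643  0.001 -0.766] yC [0.001 1.    0.002]
```

Emit:
{"fn": "send_rows", "kwargs": {
  "commands": [
    [[0.2, 2, 0, 0, 0, 0], [0.1, 2, 0, 0, 0, 0], [0, 0, 0, 0, 0, 0]]
  ]
}}

```text
time: 10.92
tool_pos: [595.3, 101.1, 446.7]
tool_rot: [-0.636, 0.692, 0.232, 0.251]
force: [0.1, -1.9, 0.5]
gripper_width: 0.3
```

```bash
python3 st.py
```

```text
t 10.925 j [ 0.207  0.21   0.069 -0.7   -1.279 -0.134] tcp [595.3 101.1 446.7] F [ 0.1 -1.9  0.5] w 0.3
tipC [ 43.5 -15.  310.4] zC [ 0.643  0.001 -0.766] yC [0.001 1.    0.002]
```

Emit:
{"fn": "send_rows", "kwargs": {
  "commands": [
    [[0.1, 1, 0, 0, 0, 0], [0.1, 1, 0, 0, 0, 0], [0, 0, 0, 0, 0, 0]]
  ]
}}

```text
time: 11.3
tool_pos: [595.4, 103.0, 446.7]
tool_rot: [-0.636, 0.692, 0.232, 0.251]
force: [0.4, -2.1, 1.3]
gripper_width: 0.6
```

```bash
python3 st.py
```

```text
t 11.3 j [ 0.21   0.21   0.069 -0.699 -1.276 -0.137] tcp [595.4 103.  446.7] F [ 0.4 -2.1  1.3] w 0.6
tipC [ 45.4 -15.1 310.3] zC [ 0.643  0.001 -0.766] yC [0.001 1.    0.002]
```

Emit:
{"fn": "send_rows", "kwargs": {
  "commands": [
    [[0.1, 1, 0, 0, 0, 0], [0, 0.5, 0, 0, 0, 0], [0, 0, 0, 0, 0, 0]]
  ]
}}

```text
time: 11.68
tool_pos: [595.6, 104.5, 446.7]
tool_rot: [-0.636, 0.692, 0.232, 0.251]
force: [0.2, -2.6, 2.1]
gripper_width: 0.0
```

```bash
python3 st.py
```

```text
t 11.675 j [ 0.213  0.21   0.069 -0.699 -1.275 -0.139] tcp [595.6 104.5 446.7] F [ 0.2 -2.6  2.1] w 0.0
tipC [ 46.9 -15.1 310.3] zC [ 0.643  0.001 -0.766] yC [0.001 1.    0.002]
```

Emit:
{"fn": "send_rows", "kwargs": {
  "commands": [
    [[0.1, 1, 0, 0, 0, 0], [0, 0.5, 0, 0, 0, 0], [0, 0, 0, 0, 0, 0]]
  ]
}}

```text
time: 12.05
tool_pos: [595.7, 105.7, 446.7]
tool_rot: [-0.636, 0.692, 0.232, 0.251]
force: [-0.1, -5.1, 1.9]
gripper_width: 0.2
```

```bash
python3 st.py
```

```text
t 12.05 j [ 0.215  0.21   0.069 -0.698 -1.273 -0.141] tcp [595.7 105.7 446.7] F [-0.1 -5.1  1.9] w 0.2
tipC [ 48.  -15.1 310.3] zC [ 0.643  0.001 -0.766] yC [0.001 1.    0.002]
```

Emit:
{"fn": "send_rows", "kwargs": {
  "commands": [
    [[0.1, 1, 0, 0, 0, 0], [0, 0.5, 0, 0, 0, 0], [0, 0, 0, 0, 0, 0]]
  ]
}}

```text
time: 12.42
tool_pos: [595.7, 106.3, 446.8]
tool_rot: [-0.636, 0.692, 0.232, 0.25]
force: [-1.6, -9.8, 3.5]
gripper_width: 0.5
```

```bash
python3 st.py
```

```text
t 12.425 j [ 0.217  0.21   0.069 -0.696 -1.272 -0.143] tcp [595.7 106.3 446.8] F [-1.6 -9.8  3.5] w 0.5
tipC [ 48.4 -15.1 310.3] zC [ 0.641  0.001 -0.767] yC [0.002 1.    0.002]
```

Emit:
{"fn": "send_rows", "kwargs": {
  "commands": [
    [[-0.5, -6, 0, 0, 0, 0], [-1, -10, 0, 0, 0, 0], [-1, -12, 0, 0, 0, 0], [0, 0, 30, 0, 0, 0], [0, 0, 45, 0, 0, 0], [0, 0, 45, 0, 0, 0], [0, 0, 40, 0, 0, 0], [0, 0, 0, 0, 0, 0]]
  ]
}}

```text
time: 13.42
tool_pos: [592.9, 78.7, 610.7]
tool_rot: [-0.637, 0.691, 0.231, 0.254]
force: [1.1, 1.4, -0.4]
gripper_width: 0.3
```

```bash
python3 st.py; python3 - <<'E'
from h import *
from rig import manip
c=manip.read_camera("wrist");np.savez("wrist7.npz",**c);im=c["pixels"][:,:,::-1].copy()
cv2.imwrite("pics/wrist7.png",cv2.resize(im[0:220,180:460],None,fx=2.8,fy=2.7,interpolation=cv2.INTER_CUBIC))
for p in((36,-5,328),(56,-5,328),(39,-10,355)): print(p,proj(c,W(p)).round())
P=C(cloud(c)); m=(P[...,2]>318)&(P[...,2]<330)&(P[...,0]>25)&(P[...,0]<70)&(abs(P[...,1]+5)<20)
print(m.sum()); 
if m.any(): print(np.percentile(P[m],[2,50,98],axis=0).round(1))
E
```

```text
t 13.425 j [ 0.175  0.144  0.332 -0.671 -1.549 -0.315] tcp [592.9  78.7 610.7] F [ 1.1  1.4 -0.4] w 0.3
tipC [ 21.1 -15.4 474.5] zC [ 0.644 -0.004 -0.765] yC [ 0.002  1.    -0.004]
(36, -5, 328) [326. 123.]
(56, -5, 328) [325. 144.]
(39, -10, 355) [319. 151.]
603
[[ 52.7 -21.3 318.2]
 [ 54.6  -6.4 326.2]
 [ 61.2   9.1 328.6]]
```

View pics/wrist7.png

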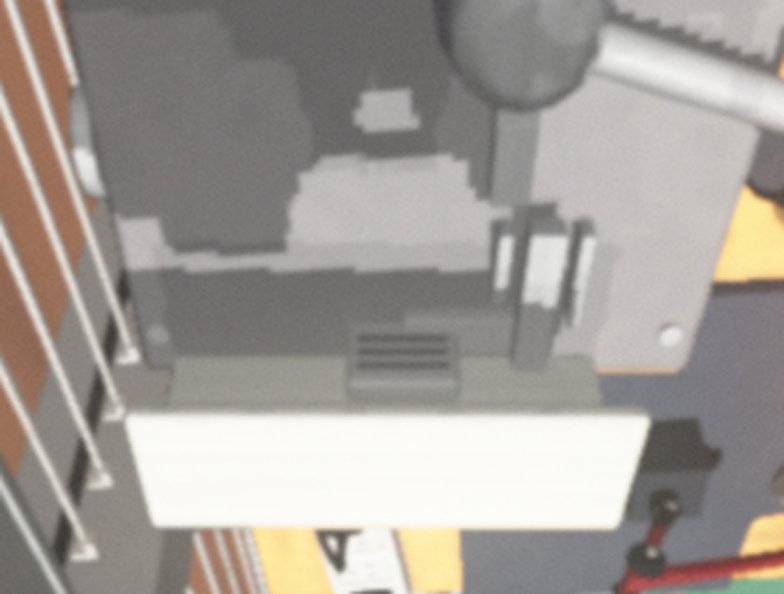

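```bash
python3 - <<'E'
from h import *
for n in ("wrist5","wrist7"):
    P=C(cloud(load(n))); m=(P[...,2]>312)&(P[...,2]<324)&(P[...,0]>25)&(P[...,0]<70)&(abs(P[...,1]+5)<12)
    print(n,m.sum(),np.percentile(P[m][:,0],[5,25,50,75,95]).round(1))
    m=(P[...,2]>357)&(P[...,2]<367)&(P[...,0]>25)&(abs(P[...,1]+5)<30); print("hood edge",np.percentile(P[m][:,0],[1,50]).round(1),np.median(P[m][:,2]).round(1))
E
```

```text
wrist5 475 [34.8 35.6 36.1 53.3 69.9]
hood edge [36.4 52.7] 361.7
wrist7 311 [52.5 53.1 53.6 54.2 55. ]
hood edge [36.4 52.8] 361.7
```

The wrist view shows the thumb tab pulled back under the hood edge at crop (400,365). Its front face reads 53.6 mm, against 36.1 before, and the hood edge reads about 2.6 mm low. So the tab is at about 56, fully back, and the force rise at the end agrees. Next is the handle.

Emit:
{"fn": "send_rows", "kwargs": {
  "commands": [
    [[-10, 13, 3, -0.1, 0.008, 0], [-13, 17, 2, -0.1, 0.008, 0], [-13, 17, 2, -0.1, 0.008, 0], [-13, 17, 0, -0.1, 0.008, 0], [-13, 17, 0, -0.1, 0.008, 0], [-13, 17, 0, -0.1, 0.008, 0], [-13, 16, 0, -0.096, 0.008, 0], [0, 0, 0, 0, 0, 0]]
  ]
}}

```text
time: 14.48
tool_pos: [504.7, 194.8, 611.8]
tool_rot: [-0.678, 0.735, 0.0, -0.002]
force: [-0.6, 0.8, -0.7]
gripper_width: -0.1
```

```bash
python3 st.py
```

```text
t 14.475 j [ 0.731  0.072  0.1   -0.    -1.603 -0.811] tcp [504.7 194.8 611.8] F [-0.6  0.8 -0.7] w -0.1
tipC [ 14.5  83.2 433.8] zC [-0.003  0.003 -1.   ] yC [-0.001  1.     0.003]
```

Emit:
{"fn": "send_rows", "kwargs": {
  "commands": [
    [[0.5, 9, 0, 0, 0, 0], [0, 0, -30, 0, 0, 0], [0, 0, -40, 0, 0, 0], [0, 0, -30, 0, 0, 0], [0, 0, -12, 0, 0, 0], [0, 0, 0, 0, 0, 0]]
  ]
}}

```text
time: 15.22
tool_pos: [506.1, 202.1, 501.6]
tool_rot: [-0.677, 0.736, 0.0, -0.0]
force: [0.3, 0.4, 0.8]
gripper_width: 0.1
```

```bash
python3 st.py; python3 - <<'E'
from h import *
from rig import manip
for n in("scene",):
    c=manip.read_camera(n);np.savez(f"{n}8.npz",**c);im=c["pixels"][100:300,220:480,::-1];cv2.imwrite(f"pics/{n}8.png",cv2.resize(im,None,fx=3,fy=3))
E
```

```text
t 15.225 j [ 0.74   0.094 -0.114 -0.    -1.362 -0.824] tcp [506.1 202.1 501.6] F [0.3 0.4 0.8] w 0.1
tipC [ 22.4  82.  323.6] zC [-0.  0. -1.] yC [0.003 1.    0.   ]
```

View pics/scene8.png

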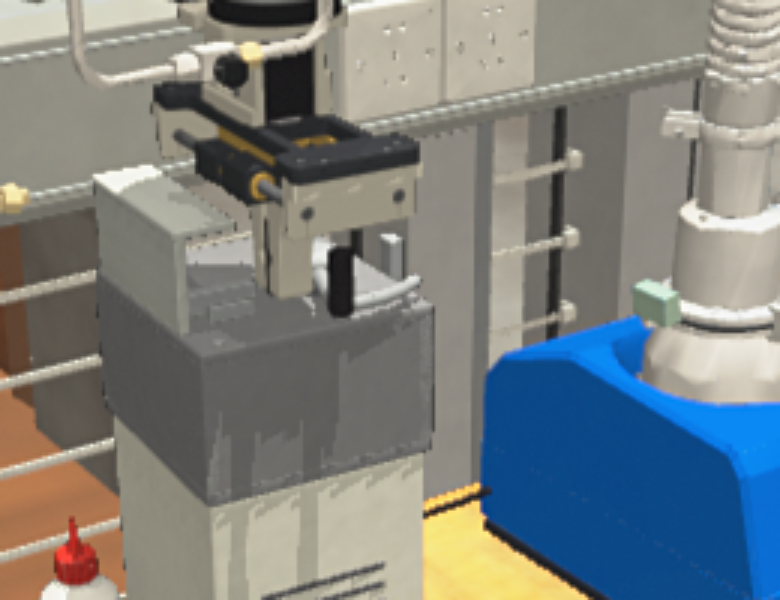

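Emit:
{"fn": "send_rows", "kwargs": {
  "commands": [
    [[-5, -3, 0, 0, 0, 0], [-0.6, -7, 0, 0, 0, 0], [-0.6, -7, 0, 0, 0, 0], [-0.6, -7, 0, 0, 0, 0], [-0.6, -7, 0, 0, 0, 0], [-0.6, -7, 0, 0, 0, 0], [0, 0, 0, 0, 0, 0]]
  ]
}}

```text
time: 16.15
tool_pos: [497.8, 163.7, 501.8]
tool_rot: [-0.677, 0.736, -0.0, -0.0]
force: [-0.2, 0.2, 0.0]
gripper_width: 0.6
```

```bash
python3 st.py; python3 - <<'E'
from h import *
from rig import manip
for n in("scene",):
    c=manip.read_camera(n);im=c["pixels"][100:300,220:480,::-1];cv2.imwrite(f"pics/{n}9.png",cv2.resize(im,None,fx=3,fy=3))
E
```

```text
t 16.15 j [ 6.930e-01  5.700e-02 -1.550e-01  1.000e-03 -1.358e+00 -7.770e-01] tcp [497.8 163.7 501.8] F [-0.2  0.2  0. ] w 0.6
tipC [-16.7  87.  323.8] zC [-0.001 -0.    -1.   ] yC [ 0.003  1.    -0.   ]
```

View pics/scene9.png

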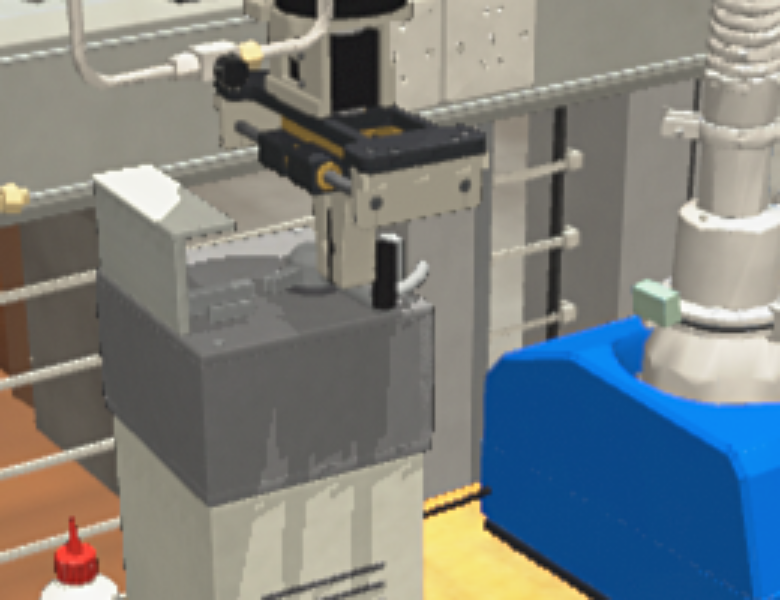

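Emit:
{"fn": "send_rows", "kwargs": {
  "commands": [
    [[0.5, -6, 0, 0, 0, 0], [1, -6.5, 0, 0, 0, 0], [1, -6.5, 0, 0, 0, 0], [1, -6.5, 0, 0, 0, 0], [1, -6.5, 0, 0, 0, 0], [1, -6.5, 0, 0, 0, 0], [1, -6.5, 0, 0, 0, 0], [0, 0, 0, 0, 0, 0]]
  ]
}}

```text
time: 17.2
tool_pos: [504.3, 118.9, 501.9]
tool_rot: [-0.677, 0.736, -0.0, -0.0]
force: [1.1, 1.0, 0.4]
gripper_width: 0.5
```

```bash
python3 st.py
```

```text
t 17.2 j [ 0.611  0.047 -0.166  0.    -1.358 -0.695] tcp [504.3 118.9 501.9] F [1.1 1.  0.4] w 0.5
tipC [-60.8  76.9 323.9] zC [-0. -0. -1.] yC [ 0.003  1.    -0.   ]
```

Emit:
{"fn": "send_rows", "kwargs": {
  "commands": [
    [[0.5, -3, 0, 0, 0, 0], [0.5, -3, 0, 0, 0, 0], [0.3, -2, 0, 0, 0, 0], [0, 0, 0, 0, 0, 0]]
  ]
}}

```text
time: 17.7
tool_pos: [505.8, 111.7, 501.8]
tool_rot: [-0.677, 0.736, -0.0, 0.001]
force: [3.6, 4.1, 0.6]
gripper_width: 0.6
```

```bash
python3 st.py
```

```text
t 17.7 j [ 0.597  0.046 -0.167 -0.    -1.357 -0.68 ] tcp [505.8 111.7 501.8] F [3.6 4.1 0.6] w 0.6
tipC [-67.6  74.7 323.8] zC [ 0.001 -0.001 -1.   ] yC [ 0.002  1.    -0.001]
```

Emit:
{"fn": "send_rows", "kwargs": {
  "commands": [
    [[2, -2, 0, 0, 0, 0], [2, -2, 0, 0, 0, 0], [0, 0, 0, 0, 0, 0]]
  ]
}}

```text
time: 18.08
tool_pos: [509.5, 107.1, 501.6]
tool_rot: [-0.677, 0.736, 0.0, -0.0]
force: [1.1, 2.1, 0.4]
gripper_width: 0.4
```

```bash
python3 st.py
```

```text
t 18.075 j [ 0.585  0.052 -0.162  0.    -1.358 -0.669] tcp [509.5 107.1 501.6] F [1.1 2.1 0.4] w 0.4
tipC [-72.1  70.9 323.6] zC [-0.001  0.001 -1.   ] yC [0.002 1.    0.001]
```

Emit:
{"fn": "send_rows", "kwargs": {
  "commands": [
    [[2, -2, 0, 0, 0, 0], [1.5, -1.5, 0, 0, 0, 0], [0, 0, 0, 0, 0, 0]]
  ]
}}

```text
time: 18.45
tool_pos: [513.0, 103.6, 501.4]
tool_rot: [-0.677, 0.736, 0.0, -0.001]
force: [-0.1, 0.3, -0.1]
gripper_width: 0.5
```

```bash
python3 st.py
```

```text
t 18.45 j [ 0.575  0.057 -0.157  0.    -1.359 -0.659] tcp [513.  103.6 501.4] F [-0.1  0.3 -0.1] w 0.5
tipC [-75.3  67.1 323.4] zC [-0.001  0.001 -1.   ] yC [0.002 1.    0.001]
```

Emit:
{"fn": "send_rows", "kwargs": {
  "commands": [
    [[0.5, -1.5, 0, 0, 0, 0], [0.5, -1.5, 0, 0, 0, 0], [0, 0, 0, 0, 0, 0]]
  ]
}}

```text
time: 18.82
tool_pos: [514.2, 101.2, 501.6]
tool_rot: [-0.677, 0.736, 0.0, 0.0]
force: [1.1, 3.4, -1.4]
gripper_width: 0.7
```

```bash
python3 st.py
```

```text
t 18.825 j [ 0.569  0.057 -0.155 -0.    -1.357 -0.652] tcp [514.2 101.2 501.6] F [ 1.1  3.4 -1.4] w 0.7
tipC [-77.5  65.5 323.6] zC [ 0.001 -0.    -1.   ] yC [ 0.002  1.    -0.   ]
```

Emit:
{"fn": "send_rows", "kwargs": {
  "commands": [
    [[0.5, -1, 0, 0, 0, 0], [0.5, -1, 0, 0, 0, 0], [0, 0, 0, 0, 0, 0]]
  ]
}}

```text
time: 19.2
tool_pos: [515.1, 98.9, 501.8]
tool_rot: [-0.677, 0.736, -0.0, -0.0]
force: [1.2, 3.7, -0.8]
gripper_width: 0.2
```

```bash
python3 st.py
```

```text
t 19.2 j [ 0.564  0.058 -0.154  0.    -1.359 -0.648] tcp [515.1  98.9 501.8] F [ 1.2  3.7 -0.8] w 0.2
tipC [-79.8  64.5 323.8] zC [-0. -0. -1.] yC [ 0.002  1.    -0.   ]
```

Force is still only the friction level, so I'll keep going slowly to the stop.

Emit:
{"fn": "send_rows", "kwargs": {
  "commands": [
    [[0.5, -1, 0, 0, 0, 0], [0.5, -1, 0, 0, 0, 0], [0, 0, 0, 0, 0, 0]]
  ]
}}

```text
time: 19.58
tool_pos: [515.8, 97.3, 501.7]
tool_rot: [-0.677, 0.736, 0.001, 0.0]
force: [-1.3, 7.3, 2.0]
gripper_width: 0.3
```

```bash
python3 st.py
```

```text
t 19.575 j [ 5.600e-01  5.900e-02 -1.530e-01 -1.000e-03 -1.359e+00 -6.430e-01] tcp [515.8  97.3 501.7] F [-1.3  7.3  2. ] w 0.3
tipC [-81.   63.8 323.7] zC [ 0.001  0.001 -1.   ] yC [0.002 1.    0.001]
```

Emit:
{"fn": "send_rows", "kwargs": {
  "commands": [
    [[0.3, -1, 0, 0, 0, 0], [0, -0.5, 0, 0, 0, 0], [0, 0, 0, 0, 0, 0]]
  ]
}}

```text
time: 19.95
tool_pos: [515.9, 96.7, 501.7]
tool_rot: [-0.677, 0.736, 0.001, 0.001]
force: [-3.0, 12.7, 2.8]
gripper_width: 0.2
```

```bash
python3 st.py
```

```text
t 19.95 j [ 0.558  0.059 -0.152 -0.003 -1.358 -0.641] tcp [515.9  96.7 501.7] F [-3.  12.7  2.8] w 0.2
tipC [-81.2  63.6 323.7] zC [ 0.003  0.001 -1.   ] yC [0.001 1.    0.001]
```

Emit:
{"fn": "send_rows", "kwargs": {
  "commands": [
    [[0.5, 6, 0, 0, 0, 0], [1, 12, 0, 0, 0, 0], [0, 0, 30, 0, 0, 0], [0, 0, 40, 0, 0, 0], [0, 0, 45, 0, 0, 0], [0, 0, 30, 0, 0, 0], [0, 45, 0, 0, 0, 0], [0, 0, 0, 0, 0, 0]]
  ]
}}

```text
time: 20.95
tool_pos: [518.0, 160.5, 645.9]
tool_rot: [-0.677, 0.736, 0.0, -0.001]
force: [-0.3, -0.3, -0.6]
gripper_width: 0.5
```

```bash
python3 st.py; python3 - <<'E'
from h import *
from rig import manip
c=manip.read_camera("wrist");np.savez("wrist10.npz",**c);im=c["pixels"][:,:,::-1].copy()
for p in((-97,67,349),(-87,20,317),(-30,20,322),(39,-10,355)):
    u=proj(c,W(p));print(p,u.round());cv2.circle(im,tuple(int(x) for x in u),4,(0,0,255),1)
cv2.imwrite("pics/wrist10.png",im)
c=manip.read_camera("scene");np.savez("scene10.npz",**c);im=c["pixels"][100:300,220:480,::-1];cv2.imwrite("pics/scene10.png",cv2.resize(im,None,fx=3,fy=3))
E
```

```text
t 20.95 j [ 0.662  0.077  0.179 -0.    -1.675 -0.744] tcp [518.  160.5 645.9] F [-0.3 -0.3 -0.6] w 0.5
tipC [-18.4  66.9 467.9] zC [-0.001  0.001 -1.   ] yC [0.001 1.    0.001]
(-97, 67, 349) [310. 129.]
(-87, 20, 317) [253. 143.]
(-30, 20, 322) [255. 213.]
(39, -10, 355) [215. 304.]
```

View pics/wrist10.png

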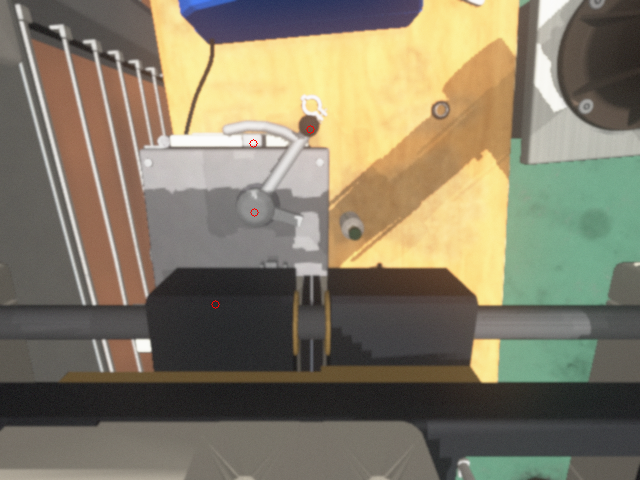

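View pics/scene10.png

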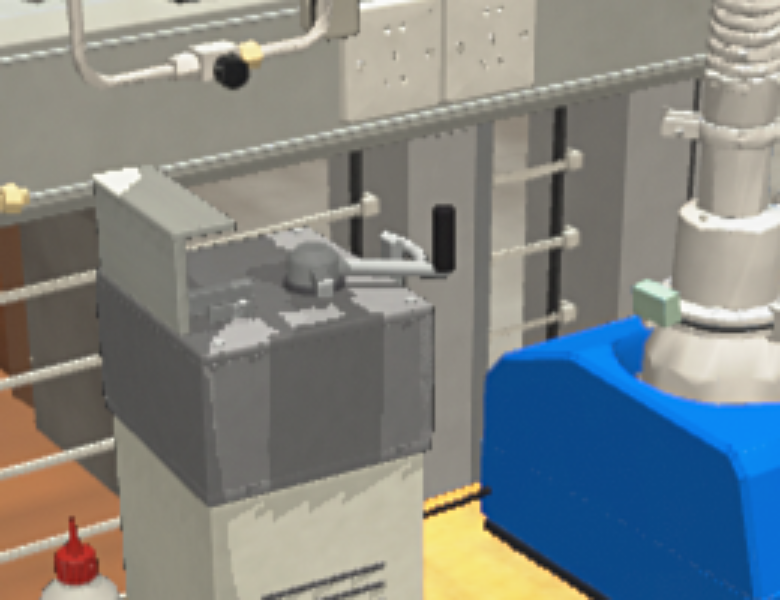

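The wrist view shows the grip (310,128) on its predicted clamped spot. The curved finger (225..300,128) lies in front of the lug (253,143), and the door is flush. The ring clamp (312,105), leak standard (352,228) and bottle are standing, and the arm is clear. Handing in.

```bash
python3 - <<'E'
from rig import manip
from h import *
a=load("scene0")["pixels"].astype(int);b=load("scene10")["pixels"].astype(int)
for n,(u,v,w,h_) in dict(bottle=(228,270,40,75),leak=(305,315,28,60),clamp=(372,308,26,24)).items():
    print(n,np.abs(a-b)[v:v+h_,u:u+w].mean().round(1))
print(manip.close_job())
E
```

```text
bottle 18.3
leak 28.8
clamp 4.1
the job is handed in; nothing more can be done
None
```

```bash
python3 - <<'E'
from h import *
for n in("scene0","scene10"):
    c=load(n);h=cv2.cvtColor(c["pixels"],cv2.COLOR_RGB2HSV)
    for nm,(lo,hi),(u,v,w,k) in (("green",(55,90),(300,310,40,30)),("red",(0,6),(228,265,40,45))):
        r=h[v:v+k,u:u+w];m=(r[...,0]>=lo)&(r[...,0]<=hi)&(r[...,1]>110)
        y,x=np.nonzero(m);print(n,nm,len(x),(x.mean()+u).round(1),(y.mean()+v).round(1))
E
```

```text
scene0 green 57 318.3 322.4
scene0 red 201 244.8 285.8
scene10 green 52 318.2 322.5
scene10 red 196 244.7 286.3
```

The chamber is ready for a run and the job is handed in, with the arm clear and about 21 s of the 67 s used.

- **Door:** I pushed it shut. The force rose to about 7 N and then dropped to zero as the door snapped in. A follow-up push met a firm stop at 11 N, and the later views show the door flush with the chamber.
- **Safety catch:** I pushed it back to its stop at about 10 N. The camera reads the tab face at 53.6 mm, against 36.1 mm before. The hood edge reads about 2.6 mm low in the same view, so the tab is really at about 56 mm, which is fully back.
- **Handle:** I swung it round until it met its end stop at about 13 N. The grip is on its predicted clamped spot and the hooked finger lies in front of the door's lug.
- **Loose items:** A raw picture comparison before and after differed at the solvent bottle and the leak standard, where the arm's shadow falls. I re-checked both after handing in, and their caps are in the same place to within half a pixel. The ring clamp's patch of the picture barely changed.

No readings of the wrist force taken between moves went above about 13 N. The force is not logged during a move, so I can't rule out a brief higher peak.

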